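# Make up two assembly kits

## Task

Make up the two kits for the assembly line in the shallow grey trays, from the single parts lying on the bench in front of the robot. The two-pocket tray gets the oval pink shell in its long pocket and the tall narrow white tube in its small pocket; the three-pocket tray gets the white hexagonal cap in its middle pocket, with the round pink shell in one end pocket and the short wide white tube in the other. Everything must lie flat on the floor of its pocket, right way up as it stands now, and leave the glue dispenser, the bundle of tubes and the screwdriver where they are.

Things in the scene. Friction and masses are not known exactly. Their poses are not given: they have to be found in the camera images.
- oval_shell: Oval pink plastic shell with a flat underside, a domed top and a small grey disc on it: 86 mm long (its x), 44 mm wide (its y), 32 mm high; the side wall is upright from 5 to 21 mm and nearly flat for 26 mm along its middle, above that it domes inwards. About 60 g. Origin at the centre of the underside, z up; any yaw.
- round_shell: Round pink plastic shell with flat underside, domed top and small grey disc: 48 mm diameter, 32 mm high, upright wall from 4 to 21 mm. About 45 g. Origin at the centre of the underside, z up.
- tall_tube: Tall narrow white plastic tube standing upright by itself: 30 mm outside diameter, 12 mm bore, 60 mm high. About 40 g. Origin at the centre of its lower end, z up.
- wide_tube: Short wide white plastic tube standing upright: 42 mm outside diameter, 18 mm bore, 30 mm high. About 40 g. Origin at the centre of its lower end, z up.
- hex_cap: White plastic hexagonal cap: 32 mm across flats, hexagon 24 mm high, with a round 16 mm stub on top up to 32 mm. About 30 g. Origin at the centre of the underside, z up; one pair of flats faces its +y and -y, so the corners point along its x.
- tray_two: Kit tray with two pockets. Fixed, grey plastic with a darker floor, 74 mm (x) by 182 mm (y), floor 3 mm thick, walls 4 mm thick, tops 9 mm above the table. Small pocket 66 mm (x) by 60 mm (y) centred at y = -57 mm; long pocket 66 mm by 110 mm centred at y = +32 mm. Origin at the centre of its underside; z up; its y lies within 0.25 rad of world y.
- tray_three: Kit tray with three equal pockets in a row. Fixed, grey plastic with a darker floor, 74 mm (x) by 214 mm (y), floor 3 mm thick, walls 4 mm thick, tops 9 mm above the table. Pockets 66 mm by 66 mm centred at y = -70, 0 and +70 mm. Origin at the centre of its underside; z up; its y lies within 0.25 rad of world y.
- dispenser: Bystander: upright white glue dispenser with a green hexagonal head, base 68 mm across, 168 mm high. Origin at the centre of its underside. Beside the work to the robot's right.
- bundle: Bystander: bundle of seven white tubes joined together, 91 mm across, 50 mm high. Origin at the centre of its underside. Beside the work to the robot's left.
- driver: Bystander: screwdriver lying beyond the trays, lengthwise across (its x along its length, handle at -x). Origin on its underside near the middle.
Things that resemble listed ones, but are neither listed nor needed, are in the scene too. Leave any green or purple look-alike of the round_shell alone.

How it is judged:
By the outcome, as a careful person would: the job done as asked, in the order asked, and still so for the second after the job is handed in, with the robot touching nothing.
It also fails if it takes over 112 s, if anything falls off the work surface, if the arm or the gripper's body presses on something with over 40 N, if the wrist force passes 120 N, or if a joint passes its speed limit or range.

## Robot

A 6-joint arm with a two-finger parallel gripper is mounted at the origin on the work surface. World frame = base frame: x ahead of the robot, y to its left, z up, the work surface at z = 0. Lengths are in mm, angles in rad, forces in N, time in s.
With the tool pointing down it reaches from about 350 to 975 mm from the base axis. Payload 7.1 kg.
Tool frame: the origin (TCP) lies on the front face of the gripper's body, between the roots of the fingers; the fingertips stand 80 mm ahead of it and the grasp point (between the pads) lies 61 mm ahead of it (env.tips_ahead is the distance from the TCP to the fingertips, in mm); z points along the fingers, y is the line along which they close (so a half turn about z gives the same grasp; the last joint's range is limited). The gripper opens to 88 mm and grips with 3 to 60 N. Pads are 20 mm wide; open, the fingers measure 115 mm over their backs; the gripper's body (75 mm by 178 mm) begins 61 mm behind the grasp point.
Start: joints at [-1.364, 0.423, 1.63, -0, 1.089, -0.019], TCP at [139.948, -609.114, 302.675] pointing down, gripper open.
Joint ranges: [-3, 3], [-0.9, 2.11], [0.09, 2.58], [-1.31, 4.45], [0.11, 2.69], [-2.54, 2.54]. Speed limits (rad/s): [2.39, 2.39, 3.01, 3.14, 3.14, 3.14].

## Interface

Orientations are given as a unit quaternion [x, y, z, w].
In Python, from station import env, set_gripper, viewer, workorder gives the robot as it stands. Calls block until the motion is done:
- env.reach(position, orientation): joint-space move of the TCP to a pose.
- env.move_l(position, rot=None, rate=150, f_stop=None): straight line of the TCP; rot=None keeps the orientation; rate is the mean speed in mm/s. With f_stop (N) it stops when the force on the tool has changed by that much, and returns True; else False.
- env.move_joints(angles): joint-space move.
- set_gripper(opening): finger opening in mm; the grip force is fixed at half the most; returns when the fingers have stopped.
- env.hold(seconds).
- env.ik(position, orientation): joint angles nearest the present ones, or None.
- env.read_state(): the state.
- viewer.camera(name): name is "scene" or "top" or "wrist"; returns the picture (420x560x3 uint8, blue, green, red); there is no depth.
- viewer.camera_params(name): a dict with "fx", "fy", "cx", "cy" (pixels), "pose" (4x4, takes a point from camera to world coordinates); the wrist camera has in their place "tool_from_camera" (4x4, takes a point from camera to tool coordinates, whose origin is the TCP and whose axes are the flange's). Camera axes: x right, y up, looking along -z (the intrinsics and any distortion apply to the point x, -y, -z); pixel columns grow to the right and rows downward; lengths in mm; the calibration is good to about 2 mm. A picture is of the moment at which its call begins: read the wrist's pose just before it. camera_params takes no time and is no camera call.
A pose or a line that the arm cannot do raises env.IKError and nothing moves.
- workorder.sign_off(): hands the job in; it is judged then, once.
The state is a dict: "time_s": time; "qpos": joint angles; "dq": joint speeds; "tau": joint torques, N m; "tool_pos": TCP position; "orientation": TCP orientation; "force": force on the tool from outside, world axes, zero at the start; "wrist_torque": the same for the moment, N m; "width": finger opening in mm; "grip_force": force on a finger pad.
Only numpy, scipy, OpenCV 4.12 (cv2) and the standard library are available. Lean on these libraries where they do the work, as an engineer would, in place of code of your own. Each camera call takes 0.05 s, during which the arm holds its last target. There are 200 camera calls.

## Working session

There is one attempt and no reset: what is moved stays moved. The work goes in short steps, each a Python script; the robot and the scene stay as the last script left them, time stands still between calls to the robot, and variables do not carry over. Pictures are saved under pics/ and viewed, at most 14 in all, crops included, and the job is handed in when it is done.

```bash
mkdir -p pics; ls
python3 - <<'E'
from station import env, set_gripper, viewer, workorder
import cv2
for n in ("top","scene"):
    cv2.imwrite(f"pics/{n}0.png",viewer.camera(n)); print(n,viewer.camera_params(n))
print(viewer.camera_params("wrist")); print(env.read_state())
E
```

```text
pics
top {'fx': 409.6456815640879, 'fy': 409.6456815640879, 'cx': 275.0687577174034, 'cy': 212.87191882313675, 'pose': array([[ 1.88275186e-02,  9.98906110e-01, -4.28031242e-02,
         5.42566752e+02],
       [-9.99686211e-01,  1.81002093e-02, -1.73165175e-02,
        -8.60829722e+00],
       [-1.65228296e-02,  4.31157202e-02,  9.98933447e-01,
         1.11847729e+03],
       [ 0.00000000e+00,  0.00000000e+00,  0.00000000e+00,
         1.00000000e+00]])}
scene {'fx': 508.88541040940936, 'fy': 508.88541040940936, 'cx': 280.50483030046524, 'cy': 208.7169660582003, 'pose': array([[-9.99759216e-02, -7.86076563e-01,  6.09990535e-01,
         1.65079092e+03],
       [ 9.94975938e-01, -8.22260724e-02,  5.71117845e-02,
         9.15161941e+01],
       [ 5.26289066e-03,  6.12635708e-01,  7.90347893e-01,
         1.41054108e+03],
       [ 0.00000000e+00,  0.00000000e+00,  0.00000000e+00,
         1.00000000e+00]])}
{'fx': 294.744342951564, 'fy': 294.744342951564, 'cx': 278.6929868250607, 'cy': 208.81492058154674, 'tool_from_camera': array([[-1.73716200e-03,  9.53103569e-01,  3.02639339e-01,

[... 275 characters left out ...]
+00]])}
{'time_s': 0.1, 'qpos': array([-1.36399108e+00,  4.23760993e-01,  1.63056950e+00,  2.51061958e-05,
        1.08858927e+00, -1.90114428e-02]), 'dq': array([-0.00029171, -0.00329416, -0.00223849,  0.00048391,  0.00094373,
       -0.00264304]), 'tau': array([-1.22014753e-04, -5.45610309e+01, -2.74324322e+01,  6.45540655e-02,
        1.88674178e-02, -5.57512044e-05]), 'tool_pos': array([ 139.8860688 , -608.76467265,  301.99881106]), 'orientation': array([ 9.93633059e-01,  1.12662785e-01, -5.11453542e-05, -6.61674189e-04]), 'force': array([-0.71972444, -0.13720441,  1.16641152]), 'wrist_torque': array([ 0.00458789, -0.0506347 , -0.03582429]), 'grip_force': 0.0, 'width': 87.73377863183828}
```

View pics/top0.png

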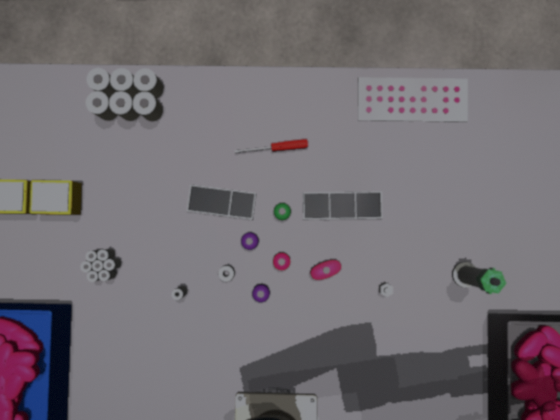

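View pics/scene0.png

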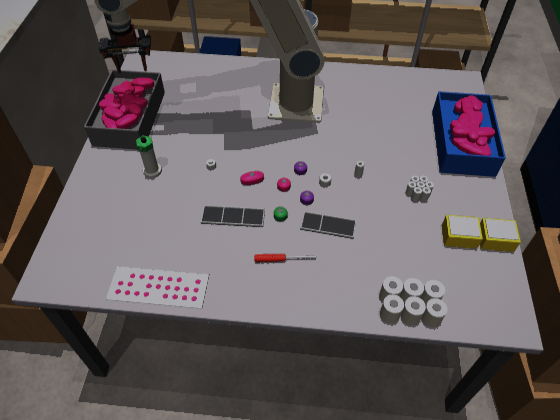

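The top view shows tray_two at about (222,202) and tray_three at (342,206). The parts are the tall tube (178,294), wide tube (226,273), round pink shell (282,261), oval shell (325,270) and hex cap (387,290). The purple look-alikes (250,241) and (261,293) and the green one (282,211) stay put. The scene view agrees, so next I look closer with the wrist camera.

```bash
cat > h.py <<'E'
from station import env, set_gripper, viewer, workorder
import numpy as np, cv2
from scipy.spatial.transform import Rotation as R
def q(psi): return [np.cos(psi/2),np.sin(psi/2),0,0]
def shot(name):
    """wrist picture with its intrinsics and world pose"""
    s=env.read_state(); im=viewer.camera("wrist"); p=viewer.camera_params("wrist")
    T=np.eye(4); T[:3,:3]=R.from_quat(s["orientation"]).as_matrix(); T[:3,3]=s["tool_pos"]
    T=T@p["tool_from_camera"]; cv2.imwrite(f"pics/{name}.png",im)
    np.savez(f"pics/{name}.npz",T=T,k=[p["fx"],p["fy"],p["cx"],p["cy"]]); return im
def load(name):
    d=np.load(f"pics/{name}.npz"); return cv2.imread(f"pics/{name}.png"),d["T"],d["k"]
def world(uv,z,T,k):
    uv=np.atleast_2d(uv).astype(float)
    d=np.c_[(uv[:,0]-k[2])/k[0],-(uv[:,1]-k[3])/k[1],-np.ones(len(uv))]@T[:3,:3].T
    return (T[:3,3]+d*((z-T[2,3])/d[:,2])[:,None])[:,:2]
def pix(P,T,k):
    c=(np.atleast_2d(P)-T[:3,3])@T[:3,:3]
    return np.c_[k[2]-k[0]*c[:,0]/c[:,2],k[3]+k[1]*c[:,1]/c[:,2]]
E
python3 - <<'E'
from h import *
env.reach([480,-120,250],q(np.pi/2)); env.hold(.3); shot("wR")
env.reach([480,130,250],q(np.pi/2)); env.hold(.3); shot("wL"); print(env.read_state()["time_s"])
E
```

```text
3.925
```

View pics/wR.png

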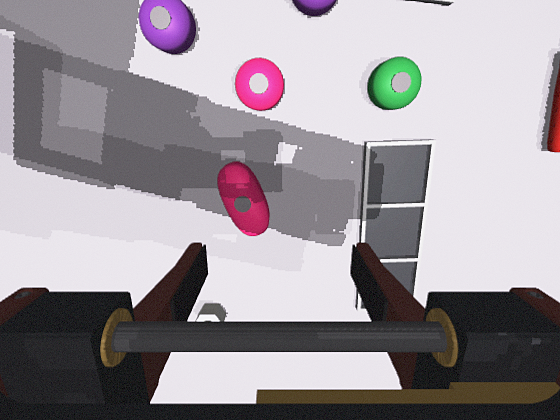

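View pics/wL.png

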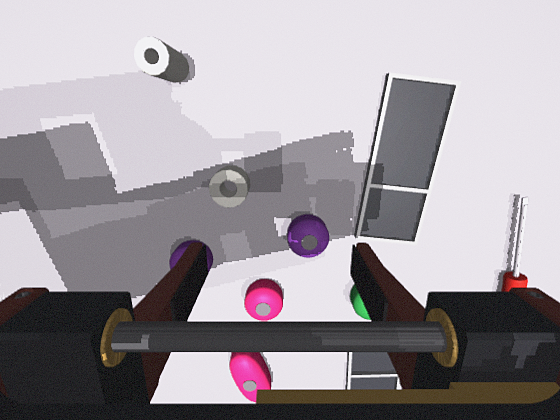

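Right view: oval at (243,200) with its disc at (242,204), round shell disc at (259,83), and tray_three's upper corner at (370,143). Left view: tall tube top at (152,57), wide tube (229,187), and tray_two with corners (388,75), (455,85) and (415,240). The hex cap and the lower half of tray_three need one more shot.

Run:
```python
from h import *
env.reach([480,-280,250],q(np.pi/2)); env.hold(.3); shot("wRR")
a=cv2.imread("pics/wRR.png"); b=cv2.imread("pics/wL.png")
m=np.hstack([cv2.resize(a[0:300,150:450],(400,400)),cv2.resize(b[50:260,330:480],(400,560))[:400]])
cv2.imwrite("pics/m1.png",cv2.resize(a[0:320,140:460],(600,600),interpolation=cv2.INTER_CUBIC))
cv2.imwrite("pics/m2.png",cv2.resize(b[60:260,340:480],None,fx=3,fy=3,interpolation=cv2.INTER_CUBIC))
```

```text
(no output)
```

View pics/m1.png

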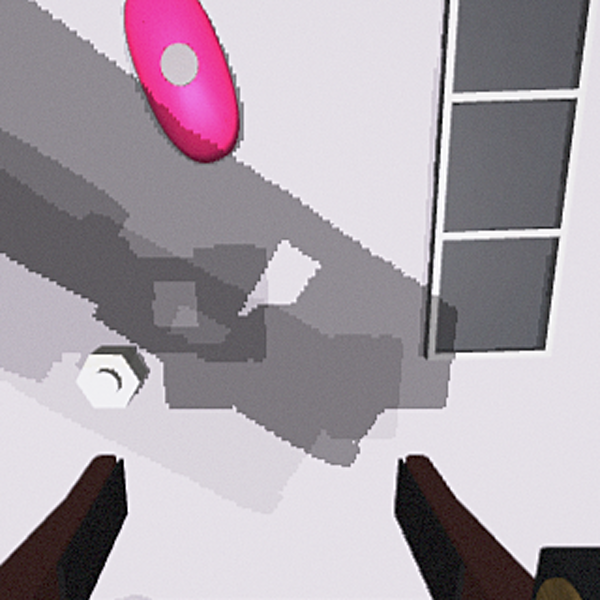

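View pics/m2.png

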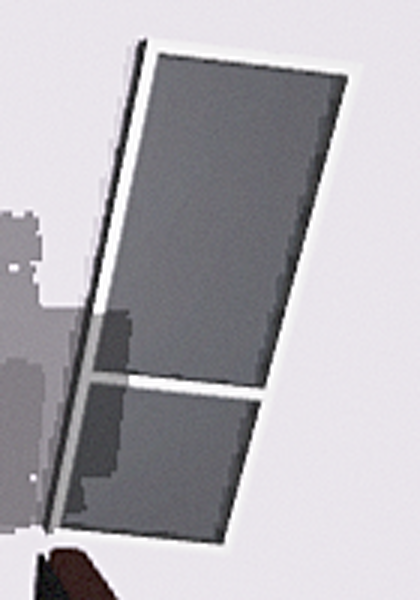

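Tray edges, the hex outline (centre about (108,380) in the crop) and the dividers are clear. Now I fit poses.

Run:
```python
from h import *
import json
def rigid(L,W):
    L=np.array(L,float);lc,wc=L.mean(0),W.mean(0);a,b=L-lc,W-wc
    th=np.arctan2((a[:,0]*b[:,1]-a[:,1]*b[:,0]).sum(),(a*b).sum()); c,s=np.cos(th),np.sin(th);M=np.array([[c,-s],[s,c]])
    t=wc-M@lc; print("tray",t.round(1),th.round(4),"res",np.linalg.norm(W-L@M.T-t,axis=1).round(1)); return [*t,th]
un=lambda P,s,o:(np.array(P)+.5)/s-.5+o
_,TL,k=load("wL"); o={}
o["two"]=rigid([(-33,87),(33,87),(-33,-23),(33,-23),(-33,-27),(33,-27),(-33,-87),(33,-87)],
 world(un([(160,55),(347,76),(94,372),(265,386),(92,384),(262,401),(62,527),(222,544)],3,[340,60]),9,TL,k))
_,TR,k=load("wRR")
o["three"]=rigid([(-33,37),(33,37),(-33,33),(33,33),(-33,-33),(33,-33),(-33,-37),(33,-37),(-33,-103),(33,-103)],
 world(un([(453,93),(579,89),(450,104),(577,100),(443,231),(561,227),(441,242),(559,238),(435,354),(546,350)],1.875,[140,0]),9,TR,k))
hx=world(un([(77,381),(92,353),(122,353),(138,378),(124,408),(90,408)],1.875,[140,0]),24,TR,k)
d=hx-hx.mean(0); ang=np.arctan2(d[:,1],d[:,0]); print("hex",hx.mean(0).round(1),"r",np.linalg.norm(d,axis=1).round(1),"yaw deg",np.degrees(np.angle(np.exp(6j*ang).sum())/6).round(1))
o["hex"]=[*hx.mean(0),np.angle(np.exp(6j*ang).sum())/6]
for n,boxes in dict(wR=[(210,40,290,120),(205,150,280,245)],wRR=[(190,0,280,95)],wL=[(240,275,288,322)]).items():
    im,T,k=load(n); 
    for x0,y0,x1,y1 in boxes:
        c=im[y0:y1,x0:x1]; h=cv2.cvtColor(c,cv2.COLOR_BGR2HSV)
        pk=((h[...,1]>110)&(h[...,0]>155)).astype(np.uint8)
        cn=max(cv2.findContours(pk,0,2)[0],key=cv2.contourArea); f=np.zeros_like(pk); cv2.drawContours(f,[cn],-1,1,-1)
        disc=cv2.erode(f,np.ones((5,5)))&(h[...,1]<90); disc=cv2.morphologyEx(disc.astype(np.uint8),cv2.MORPH_OPEN,np.ones((3,3)))
        m=cv2.moments(disc,True); w=world([m["m10"]/m["m00"]+x0,m["m01"]/m["m00"]+y0],32,T,k)[0]
        p=world(cn.reshape(-1,2)+[x0,y0],12,T,k); (cx,cy),sz,a=cv2.minAreaRect(p.astype(np.float32)); 
        e=np.linalg.svd(p-p.mean(0))[2][0]
        print(n,"disc",w.round(1),m["m00"],"sil",round(cx,1),round(cy,1),np.round(sz,1),"axis deg",np.degrees(np.arctan2(e[1],e[0])).round(1))
im,T,k=load("wL")
g=cv2.medianBlur(cv2.cvtColor(im,cv2.COLOR_BGR2GRAY),3)
for nm,(u,v),z,ro in (("tall",(152,57),60,15),("wide",(229,187),30,21)):
    # bore: dark blob at the tube's top
    dst=np.linalg.norm(T[:3,3]-[*world([u,v],z,T,k)[0],z]); r=ro*k[0]/dst
    x0,y0=int(u-r*.7),int(v-r*.7); c=g[y0:int(v+r*.7),x0:int(u+r*.7)]
    t,b=cv2.threshold(c,0,1,cv2.THRESH_BINARY_INV+cv2.THRESH_OTSU); m=cv2.moments(b,True)
    w=world([m["m10"]/m["m00"]+x0,m["m01"]/m["m00"]+y0],z,T,k)[0]; print(nm,w.round(1),"hand",world([u,v],z,T,k)[0].round(1),m["m00"],"r px",r); o[nm]=list(w)
json.dump({a:list(map(float,b)) for a,b in o.items()},open("o.json","w"))
# centre over the top-camera check
p=viewer.camera_params("top"); kt=[p["fx"],p["fy"],p["cx"],p["cy"]]
for nm,uv,z in (("tall",(178,293.5),60),("wide",(226,273.5),30),("round",(282,261),20),("oval",(325.5,269.5),20),("hex",(387,290),24)): print(nm,world(uv,z,p["pose"],kt)[0].round(0))
```

```text
tray [616.5 159.2] -0.1091 res [1.3 1.1 0.6 1.5 1.1 0.6 1.2 1.3]
tray [ 612.8 -170.4] 0.0312 res [0.8 0.3 0.9 1.  1.1 1.1 1.  0.9 0.3 0.7]
hex [ 389.7 -286.2] r [17.5 17.9 19.1 18.1 18.9 20.5] yaw deg -1.5
wR disc [459.5  -7.8] 315.0 sil 459.2 -7.0 [47.6 48.9] axis deg -51.5
wR disc [ 439.6 -125.9] 207.0 sil 439.2 -127.6 [46.6 88.5] axis deg -77.5
wRR disc [ 439.7 -126.1] 357.0 sil 440.1 -127.9 [44.7 83.6] axis deg -66.6
wL disc [459.   -7.2] 145.0 sil 458.8 -9.0 [60. 47.] axis deg -97.3
tall [373.1 260.4] hand [373.7 259.3] 188.0 r px 14.984037600608213
wide [425.5 139.6] hand [426.5 141.3] 422.0 r px 19.69209936784102
tall [376. 256.]
wide [426. 137.]
round [461. -10.]
oval [ 441. -127.]
hex [ 391. -289.]
```

Run:
```python
from h import *
env.reach([440,-200,170],q(np.pi/2)); env.hold(.3); im=shot("ov")
im,T,k=load("ov"); h=cv2.cvtColor(im,cv2.COLOR_BGR2HSV)
pk=((h[...,1]>110)&((h[...,0]>155))&(h[...,2]>60)).astype(np.uint8); pk[250:]=0
cs=[c for c in cv2.findContours(pk,0,2)[0] if cv2.contourArea(c)>800]
for c in cs:
    p=world(cv2.convexHull(c).reshape(-1,2),13,T,k).astype(np.float32); m=cv2.moments(p)
    print("cent",m["m10"]/m["m00"],m["m01"]/m["m00"],"axis",.5*np.degrees(np.arctan2(2*m["mu11"],m["mu20"]-m["mu02"])),"rect",cv2.minAreaRect(p))
    cv2.drawContours(im,[cv2.convexHull(c)],-1,(0,255,0),1)
cv2.imwrite("pics/ov_c.png",im)
```

```text
cent 439.69682491309453 -126.49023434443552 axis -68.34268522389542 rect ((439.7017517089844, -126.53105163574219), (44.89936828613281, 87.97618865966797), 22.080101013183594)
```

View pics/ov_c.png

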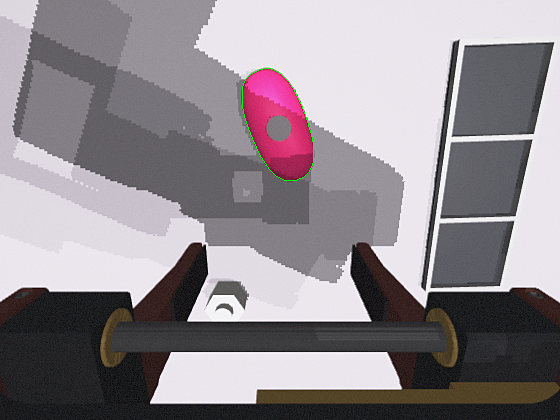

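The contour sits tightly on the oval, centred at (278,125), so the pose is good. Picking the oval.

```bash
cat >> h.py <<'E'
import json
O=json.load(open("o.json"))
def pick(xy,psi,tip,width,up=170):
    env.reach([*xy,up],q(psi)); set_gripper(min(86,width+24))
    env.move_l([*xy,80+tip+25],rate=150); hit=env.move_l([*xy,80+tip],rate=60,f_stop=8)
    set_gripper(0); s=env.read_state(); print("pick",s["time_s"],"hit",hit,"width",s["width"],"grip",s["grip_force"])
    env.move_l([*xy,up],rate=180); return s["width"]
def place(tray,local,tip,width,up=170):
    x,y,th=O[tray]; xy=np.array([x,y])+R.from_euler("z",th).as_matrix()[:2,:2]@local; psi=np.pi/2+th
    env.reach([*xy,up],q(psi)); env.move_l([*xy,80+tip+15],rate=150)
    print("held",env.read_state()["width"])
    hit=env.move_l([*xy,80+tip+1.5],rate=25,f_stop=5); s=env.read_state()   # part's floor is 3 mm up
    print("down",hit,"z over table grasp",s["tool_pos"][2]-80-tip)
    set_gripper(min(86,width+16)); env.move_l([*xy,up],rate=180); print("t",env.read_state()["time_s"])
E
python3 - <<'E'
from h import *
if pick([439.7,-126.3],np.radians(111.7),9,44)>35: place("two",[0,32],9,44)
env.hold(.2); shot("p1")
E
```

```text
pick 9.2083 hit False width 43.61380228749716 grip 30.000519454479218
held 43.381196847984555
down True z over table grasp 3.11570455935059
t 13.3333
```

View pics/p1.png

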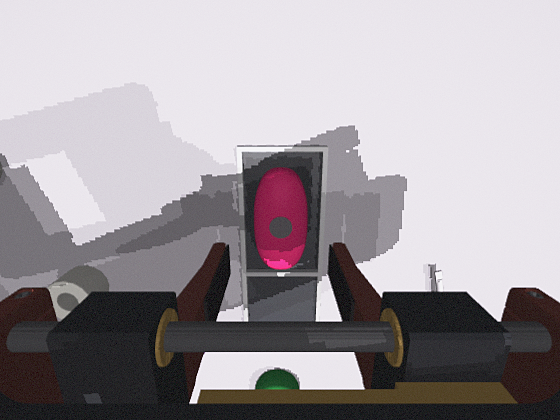

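The oval lies flat and aligned in the long pocket, disc at (281,228). Now the tall tube, then the hex cap.

Run:
```python
from h import *
w=pick([373.8,259.3],np.pi/2,20,30,up=190)
if w>24: place("two",[0,-57],20,30,up=190)
else: raise SystemExit
x,y,_=O["hex"]
w=pick([x+.5,y-.5],np.radians(58.5),9,32)
if w>26: place("three",[0,0],9,32)
env.hold(.2); shot("p2")
env.reach([560,-60,260],q(np.pi/2)); env.hold(.2); shot("p3")
cv2.imwrite("pics/p23.png",np.vstack([cv2.imread(f"pics/{n}.png")[:300] for n in("p2","p3")]))
```

```text
pick 16.5833 hit False width 29.849348765458863 grip 30.000189458951354
held 30.159643135764785
down True z over table grasp 3.1354843947627273
t 20.5917
pick 24.225 hit False width 31.910290613828085 grip 30.00041052902816
held 32.12156614278352
down True z over table grasp 3.1196807074905166
t 27.9667
```

View pics/p23.png

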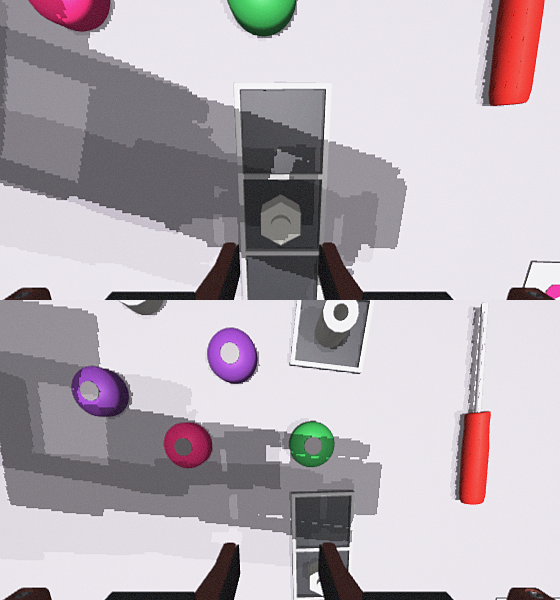

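The hex cap is in the middle pocket at (281,220) in the upper half, and the tall tube is upright in the small pocket. Next are the round shell and the wide tube.

Run:
```python
from h import *
w=pick([459.3,-7.5],np.pi/2,8.5,48)
if w>40: place("three",[0,-70],8.5,48)
else: raise SystemExit
w=pick([426,139.8],np.pi/2,9,42)
if w>35: place("three",[0,70],9,42)
env.reach([600,-100,300],q(np.pi/2+np.pi)) if env.ik([600,-100,300],q(np.pi/2+np.pi)) is not None else env.reach([520,-240,330],q(np.pi/2))
env.hold(.3); shot("p4"); env.reach([400,60,330],q(np.pi/2)); env.hold(.3)
env.reach([300,-450,300],q(np.pi/2)); env.hold(.3)
t=cv2.resize(viewer.camera("top")[130:310,150:430],(560,360),interpolation=cv2.INTER_CUBIC)
cv2.imwrite("pics/t4.png",np.vstack([cv2.imread("pics/p4.png")[:240],t])); print(env.read_state()["time_s"])
```

```text
pick 31.9417 hit False width 47.49426308746282 grip 30.00049889087677
held 47.32811916169115
down True z over table grasp 2.6464604438788655
t 35.8083
pick 39.2417 hit False width 41.3701260215988 grip 30.000270064920187
held 41.710629928200774
down True z over table grasp 2.9716779221478475
t 43.1583
48.1833
```

View pics/t4.png

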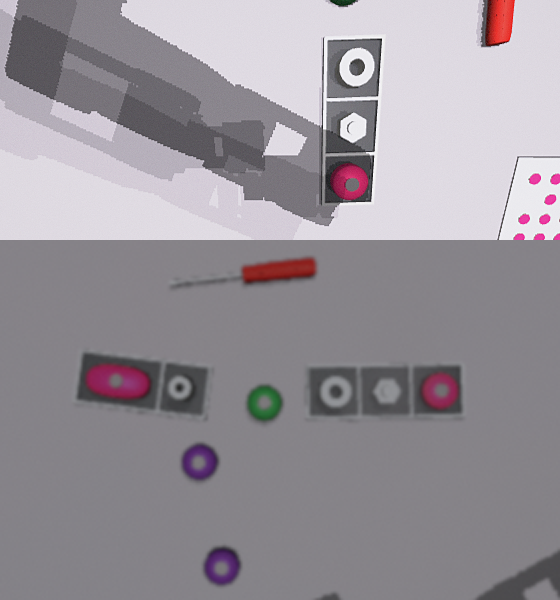

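All five parts sit inside their pockets: oval (116,380), tall tube (180,387), wide tube (336,391), hex cap (387,391) and round shell (440,390). The look-alikes and the screwdriver haven't moved.

```bash
python3 -c "
from station import workorder
print(workorder.sign_off())"
```

```text
the job is handed in; nothing more can be done
None
```

Both kits are made up and the job is handed in at about 48 s of the 112 s allowed: all five parts sit in their pockets, with the round shell in tray_three's -y end pocket and the wide tube in its +y end pocket. The arm was kept clear of the dispenser, bundle and screwdriver.

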